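Lock the filter collar, free the sagging bolt and hold the fume box hatch ajar

TASK

Purge the small grey fume box on the bench: first turn the aluminium lock collar on its filter cap clockwise until its orange pointer meets the green locked mark. Then take the red knob of the brass bolt on the hatch, lift the sagging bolt over the keeper's bent lip while pulling it clear, and swing the blue hatch about 7 cm ajar at its free edge. The hatch closes by itself, so finish while still holding it there with the gripper, the bolt drawn and the collar at its mark, and leave the other things on the bench and box where they are.

Things in the scene. Friction and masses are not known exactly. Their poses are not given: they have to be found in the camera images.
- fume_box: Grey fixed box 265 x 400 mm, 135 mm high: hatch bay with clear roof (y -200 to +40 mm), closed grey filter bay (y +40 to +200 mm). Origin: centre of the underside; x from front to back (the hatch faces -x, roughly to the robot), y to the left seen from the robot, z up. Its place varies by some cm, its yaw by up to 0.2 rad.
- keeper: Bolt keeper, fixed on the filter bay's front corner next to the hatch. Origin: on the bay's roof (135 mm up) at the hatch end, midway between its two upright steel cheeks (52 mm high, 34 mm long along +y, 14 mm apart in x). Across the hatch end a bent brass lip rises 17 mm above the roof; the rod lies over it. Axes as the box's.
- collar (a joint): Angle of the lock collar about its upright axis (rad): 0 when the orange pointer is at the white open mark, growing clockwise seen from above; the pointer meets the green locked mark at 1.20; a stop lies at 1.50, beyond the mark. Stays where it is left; friction 0.10 N m. It starts between 0 and 0.4.
- collar_grip (a point): On the collar's axis, at grip height 180 mm. Aluminium ring 46 mm wide with two upright ears facing each other across it, each 22 mm wide, 10 mm thick, 52 mm over their outer flats, 150 to 190 mm above the bench; black 88 mm flange below, top at 150 mm. Turns with the collar: y axis runs from ear to ear, to the orange-pointer ear. At value q it is (0.6 - q) rad counter-clockwise from the box's y.
- hatch: Blue framed hatch, clear pane, 223 mm wide, 20 mm thick, top 135 mm above the bench. Origin: on the upright hinge axis at bench height (box frame x -120, y -190 mm; right edge seen from the robot). Frame turns with the hatch; its y axis runs to the free edge, along the box's y when shut. Two steel straps on its top edge at y 90 and 196 mm, up to 184 mm high, carry the bolt.
- hatch_swing (a joint): Hatch angle (rad): 0 shut, growing as the free edge comes forward (counter-clockwise from above), stop at 1.10. At 0.30 the free edge stands about 67 mm ajar. A spring always pulls it shut, 0.12 N m at 0 and 0.3 N m per rad more. It cannot open while the bolt's head is between the keeper's cheeks.
- hatch_edge (a point): Top of the hatch's free edge, 225 mm from the hinge axis, 135 mm above the bench.
- bolt: Brass barrel bolt on the hatch's top: rod of 10 mm diameter along y, red upright knob of 16 mm diameter. Origin: on the rod's axis below the knob, 158 mm up when sagging; hatch frame x -12, y 160 mm when home. Axes as the hatch's. At +89 mm in y is the downturned head, 10 mm square, down to 16 mm below the axis: sagging, it hangs 10 mm behind the keeper's lip and catches if pulled straight.
- bolt_knob (a point): Point on the knob's axis at the height to grip, 208 mm above the bench when sagging; the knob's top is 16 mm higher. The knob clears the straps' tops by 40 mm, so fingers may close on it in any direction above them (tips over 186 mm).
- bolt_draw (a joint): How far the bolt is drawn (m), along the hatch's -y: 0 home in the keeper, 0.040 fully drawn. Head is clear of the lip and cheeks from 0.022. Friction 1.5 N, stays where it is left.
- bolt_lift (a joint): How far the bolt is lifted (m): 0 sagging, 0.014 the top of the straps. It drops again when let go (weighs 0.9 to 1.7 N). The head passes over the lip when lifted 0.012 or more.
- spare_board: Bystander: loose green circuit board 100 x 75 mm, 18 mm high, origin under its centre.
- solder_reel: Bystander: loose grey reel, 54 mm diameter, 40 mm high, standing, origin under its centre.
- flux_bottle: Bystander: loose white bottle, 40 mm diameter, 85 mm high, origin under its centre.
- driver: Bystander: loose screwdriver lying on the bench.
- paste_tin: Bystander: loose red tin with a grey lid, 44 mm diameter, 25 mm high, on the rear of the filter bay's roof, about 115 mm behind the collar.
- parts_tray: Bystander: loose black divided tray 100 x 140 mm, 30 mm high, origin under its centre.

How it is judged (in metres and radians):
On the way, in this order (a step that is already met when the one before it is completed fails the run):
1. the collar is at its locked mark, with the bolt still home and the hatch shut (value of joint collar between 1.07 and 1.33 rad and value of joint bolt_draw below 0.015 m and value of joint hatch_swing below 0.05 rad), for 0.2 s.
2. the bolt has been lifted over the keeper's lip and drawn clear (value of joint bolt_draw above 0.022 m), for 0.1 s.
At the end, for the whole second after the job is handed in: The collar is within 0.13 rad of its locked mark, the bolt is drawn at least 18 mm, and the hatch stands still, 0.20 to 0.44 rad open (about 45 to 95 mm at its free edge), held there by the gripper's fingers on the hatch or its bolt with more than 0.5 N (value of joint collar between 1.07 and 1.33 rad and value of joint bolt_draw above 0.018 m and value of joint hatch_swing between 0.2 and 0.44 rad and velocity of joint hatch_swing between -0.1 and 0.1 rad/s and contact force between the fingers and hatch above 0.5 N); the arm keeps its last pose, push and grip.
It fails at once if a bystander (board, reel, bottle, screwdriver, tin or tray) is moved more than 25 mm (distance of any of spare_board, solder_reel, flux_bottle, driver, paste_tin, parts_tray from where it was at the start of the episode above 0.025 m).
It fails at once if the flux bottle is tipped (angle between flux_bottle's own z axis and vertical above 0.5 rad).
It also fails if it takes over 48 s, if anything falls off the work surface, if the arm or the gripper's body presses on something with over 40 N, if the wrist force passes 120 N, or if a joint passes its speed limit or range.

ROBOT

A 6-joint arm with a two-finger parallel gripper is mounted at the origin on the work surface. World frame = base frame: x ahead of the robot, y to its left, z up, the work surface at z = 0. Lengths are in m, angles in degrees, forces in N, time in s.
With the tool pointing down it reaches from about 0.4 to 0.825 m from the base axis. Payload 7 kg.
Tool frame: the origin (TCP) lies at the very end of the fingers, on their centre line; the grasp point (between the pads) lies tcp_to_grasp behind it (tcp_to_grasp is the distance from the TCP to the grasp point, in m); x points along the fingers, y is the direction in which the jaws open and shut, and the axes are right-handed (so a half turn about x gives the same grasp; the last joint's range is limited). The gripper opens to 88 mm and grips with 3 to 60 N. Pads are 19 mm wide; open, the fingers measure 130 mm over their backs; the gripper's body (78 mm by 193 mm) begins 47 mm behind the grasp point.
Start: joints at [83.715, 20.546, 0.682, 0, -70.136, -16.507], TCP at [0.261, 0.622, 0.227] pointing down, gripper open.
Joint ranges: [-176.03, 176.03], [-82.01, 121.73], [-58.28, 71.71], [-173.87, 95.51], [-174.79, -0.11], [-173.66, 173.66]. Speed limits (degrees/s): [136.94, 136.94, 172.46, 180, 180, 180].

INTERFACE

Orientations are given as [roll, pitch, yaw] about the fixed x, y, z axes, in that order (R = Rz(yaw) Ry(pitch) Rx(roll)).
In Python, from plant import * gives the robot as it stands. The module is installed in compiled form; this text tells all that it offers.
- The arm moves only by the shell command python3 -m pendant 'ROWS'. ROWS is JSON, a list of rows, each an object with "claw": the finger opening in mm, from 0 to 87.6; "linear": the shift along the tool's x, y, z in mm, a list of three; "twist": the turn about the tool's x in rad. In form: [{"claw": claw, "linear": [tx, ty, tz], "twist": twist}, ...]. A call has exactly 10 rows; each row shifts and turns the commanded pose from where the row before left it, along the tool's axes as they then stand; what a row does not reach is not made up. A row lasts 1/12 s, in which the tool goes at most 41.7 mm and 7.16 degrees, less where a joint would pass 70% of its speed; a pose out of reach is approached as far as the arm can. A call with a gripper value outside its range is refused whole. The fingers move at their own pace and stop on an object; the grip force is fixed at half the most. Time passes only in rows, so rows that do not move let the fingers close, or fill a call up. It gives the time, the measured TCP pose, the force and the opening at its end, in the units of the state.
- get_obs(): the state, without advancing time (a new reading comes with each control period).
- snapshot(name): name is "scene" or "top"; returns (picture, depth): 420x560x3 uint8, red, green, blue; 420x560 float32, m along the optical axis (not along the pixel's ray), 0 where there is no reading.
- camera_params(name): a dict with "fx", "fy", "cx", "cy" (pixels), "rvec" (rotation vector, rad) and "tvec" (3), from world to camera coordinates, as OpenCV has them. Camera axes: x right, y down, z forward; pixel columns grow to the right and rows downward; lengths in m; the calibration is good to about 2 mm. A picture is of the moment at which its call begins. camera_params takes no time and is no camera call.
- close_job(): hands the job in, once; it reports no verdict.
Trained networks look in the newest picture that a camera, given by its name, has taken for a name from the list of things; names that differ only in an ending like _2 or _b are one class to them, and where a whole thing is asked for, a point or a joint stands for the part that bears it (a point fixed in the world has none). Each returns a list of dicts, best first, with "confidence" (0 to 1); they miss things now and then, are a little off and sometimes report something else, mostly with a low value. They report only what shows in the picture. A call takes as long as a camera call.
- boxes_of(camera, target): "xy" ([column, row] in pixels, amid what is visible of it).
The state is a dict: "clock": time; "joint_pos": joint angles; "qvel": joint speeds; "tau": joint torques, N m; "tool_pos": TCP position; "orientation": TCP orientation; "force": force on the tool from outside, world axes, zero at the start; "moment": the same for the moment, N m; "opening": finger opening in m.
Only numpy, scipy, OpenCV 4.12 (cv2) and the standard library are available. Lean on these libraries where they do the work, as an engineer would, in place of code of your own. Each camera call takes 0.05 s, during which the arm holds its last target. There are 200 camera calls.

## Working session

There is one attempt and no reset: what is moved stays moved. The work goes in short steps, Python scripts to look and compute and a shell command to move; the robot and the scene stay as the last step left them, time stands still between calls to the robot, and variables do not carry over. Pictures are saved under pics/ and viewed, about 8 in all and at most 12, crops included, and the job is handed in when it is done.

```bash
mkdir -p pics; cat > h.py <<'E'
from plant import *
import numpy as np, cv2
from scipy.spatial.transform import Rotation as R
def cam(n):
    c=camera_params(n); return c, R.from_rotvec(np.array(c["rvec"]).ravel()).as_matrix(), np.array(c["tvec"]).ravel()
def cloud(n,d):
    c,Rm,t=cam(n); v,u=np.mgrid[0:420,0:560]
    p=np.stack([(u-c["cx"])/c["fx"]*d,(v-c["cy"])/c["fy"]*d,d],-1)
    return (p-t)@Rm
def px(n,P):
    c,Rm,t=cam(n); q=Rm@np.array(P)+t; return q[:2]/q[2]*[c["fx"],c["fy"]]+[c["cx"],c["cy"]]
E
python3 - <<'E'
from h import *
for n in("scene","top"):
    im,d=snapshot(n); np.savez(n+"0.npz",im=im,d=d); cv2.imwrite(f"pics/{n}0.png",im[:,:,::-1])
    P=cloud(n,d); print(n,camera_params(n))
    for t in("fume_box","keeper","collar_grip","hatch_edge","bolt_knob","collar","hatch","bolt","paste_tin","flux_bottle","parts_tray"):
        for b in boxes_of(n,t)[:2]:
            u,v=np.round(b["xy"]).astype(int); print(t,b["xy"],round(b["confidence"],2),P[v,u].round(3))
print(get_obs())
E
```

```text
scene {'fx': 403.08285235495276, 'fy': 403.08285235495276, 'cx': 280.44010161246604, 'cy': 208.69089936394738, 'rvec': array([ 1.24582882,  2.02645384, -1.07718504]), 'tvec': array([ 0.23162311, -0.12692046,  1.5052755 ])}
fume_box [265.3, 267.1] 0.65 [0.728 0.057 0.136]
fume_box [302.6, 209.1] 0.23 [0.539 0.061 0.176]
keeper [302.9, 213.9] 0.82 [0.539 0.062 0.162]
hatch_edge [267.7, 204.5] 0.85 [ 0.549 -0.029  0.169]
bolt_knob [269.1, 200.8] 0.68 [ 0.549 -0.027  0.178]
collar [325.3, 235.6] 0.85 [0.6   0.142 0.163]
hatch [322.2, 240.7] 0.63 [0.622 0.144 0.165]
hatch [266.5, 207.7] 0.56 [ 0.342 -0.142  0.004]
bolt [269.7, 203.1] 0.92 [ 0.546 -0.025  0.171]
paste_tin [315.2, 281.7] 0.76 [0.744 0.176 0.158]
flux_bottle [138.3, 215.3] 0.63 [ 0.615 -0.414  0.052]
parts_tray [440.4, 340.2] 0.7 [0.629 0.433 0.004]
top {'fx': 392.6333386317504, 'fy': 392.6333386317504, 'cx': 286.3331625978689, 'cy': 208.97737966594266, 'rvec': array([ 2.15962839, -2.14223304,  0.13408116]), 'tvec': array([0.02018879, 0.58194301, 1.17039857])}
fume_box [288.2, 179.3] 0.84 [0.656 0.02  0.132]
keeper [274.9, 2
[... 682 characters left out ...]
58]
parts_tray [430.9, 201.1] 0.45 [ 0.607 -0.413  0.059]
{'clock': 1.2, 'joint_pos': array([ 8.37161065e+01,  2.05455425e+01,  6.82226097e-01, -2.71114990e-05,
       -7.01357917e+01, -1.65059173e+01]), 'qvel': array([-0.00670887, -0.00854873, -0.03811076,  0.05947477, -0.07939056,
        0.07969369]), 'tau': array([-3.80302799e-04, -5.82416904e+01,  2.93301576e+01,  7.00275332e+00,
        1.23893932e-02, -1.18598260e-05]), 'tool_pos': array([0.26148195, 0.62227527, 0.22657243]), 'orientation': array([-71.85660418,  89.99910768,  85.35357584]), 'force': array([-0.06165598, -0.24561756,  0.74421191]), 'moment': array([ 0.01383864, -0.01954134,  0.01824305]), 'opening': 0.08704060900803344}
```

View pics/top0.png

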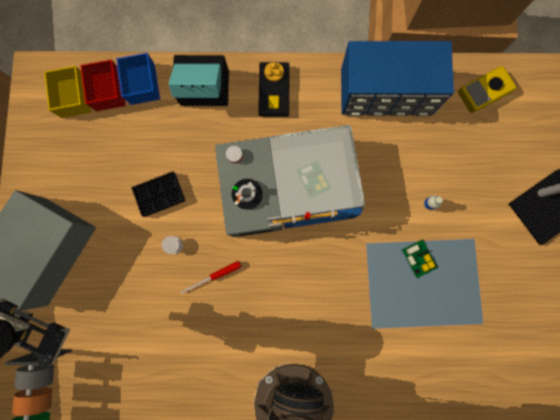

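View pics/scene0.png

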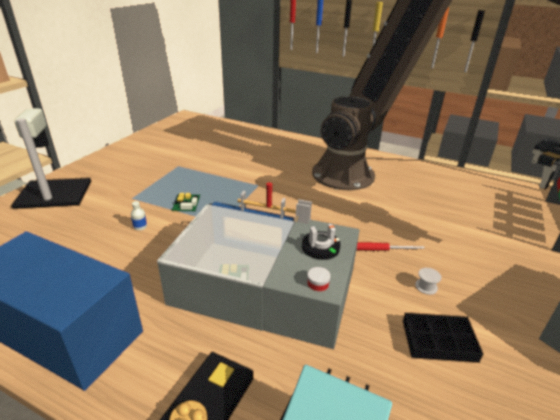

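The top view shows the box with the collar at about (246,193), the red knob at (308,214) and the tin at (235,154). Next I fit the box pose, collar angle and knob position.

```bash
python3 - <<'E'
from h import *
z=np.load("top0.npz"); im,d=z["im"],z["d"]; P=cloud("top",d)
X=P.reshape(-1,3)
m=((P[...,2]>.125)&(P[...,2]<.145)&(abs(P[...,0]-.65)<.25)&(abs(P[...,1]-.02)<.3)).astype(np.uint8)
m=cv2.morphologyEx(m,cv2.MORPH_OPEN,np.ones((3,3)))
n,l,s,c=cv2.connectedComponentsWithStats(m); k=1+s[1:,4].argmax(); r=P[l==k]
print("rect",cv2.minAreaRect((r[:,:2]*1000).astype(np.float32)), "z",np.median(r[:,2]))
for nm in("top","scene"):
    z=np.load(nm+"0.npz"); im,d=z["im"],z["d"]; P=cloud(nm,d)
    hsv=cv2.cvtColor(im,cv2.COLOR_RGB2HSV)
    near=(np.hypot(P[...,0]-.61,P[...,1]-.137)<.06)
    up=near&(P[...,2]>.172)&(P[...,2]<.2); print(nm,"ears",up.sum(),P[up].round(3).tolist())
    o=near&(hsv[...,0]>5)&(hsv[...,0]<22)&(hsv[...,1]>130)&(hsv[...,2]>120); print("orange",[(v,u,P[v,u].round(3).tolist()) for v,u in np.argwhere(o)])
    g=near&(hsv[...,0]>40)&(hsv[...,0]<85)&(hsv[...,1]>120)&(hsv[...,2]>70); print("green",np.argwhere(g).mean(0),P[g].mean(0))
    fl=near&(P[...,2]>.145)&(P[...,2]<.155)&(hsv[...,2]<80); print("flange",fl.sum(),cv2.minEnclosingCircle((P[fl][:,:2]*1000).astype(np.float32)))
    kn=(hsv[...,1]>150)&((hsv[...,0]<6)|(hsv[...,0]>174))&(P[...,2]>.17)&(P[...,2]<.23)&(abs(P[...,0]-.55)<.06); print("knob",kn.sum(),np.argwhere(kn).mean(0),np.median(P[kn],0), P[kn].max(0))
im=np.load("top0.npz")["im"]; im2=np.load("scene0.npz")["im"]
a=cv2.resize(im[170:240,205:345],None,fx=5.5,fy=4.2*1.31,interpolation=cv2.INTER_CUBIC)[:,:,::-1]
cv2.imwrite("pics/c1.png",a)
E
```

```text
rect ((658.909423828125, 16.35675048828125), (265.4490051269531, 400.49395751953125), 9.051347732543945) z 0.1352848602718755
top ears 70 [[0.635, 0.126, 0.189], [0.635, 0.123, 0.191], [0.631, 0.128, 0.193], [0.632, 0.126, 0.192], [0.632, 0.123, 0.191], [0.633, 0.121, 0.188], [0.629, 0.128, 0.191], [0.63, 0.126, 0.189], [0.63, 0.123, 0.188], [0.629, 0.12, 0.192], [0.629, 0.117, 0.193], [0.626, 0.125, 0.192], [0.627, 0.123, 0.19], [0.627, 0.12, 0.188], [0.627, 0.118, 0.189], [0.627, 0.115, 0.188], [0.626, 0.127, 0.178], [0.623, 0.123, 0.192], [0.623, 0.12, 0.192], [0.624, 0.118, 0.188], [0.624, 0.115, 0.187], [0.624, 0.112, 0.191], [0.622, 0.123, 0.186], [0.621, 0.12, 0.191], [0.622, 0.118, 0.187], [0.621, 0.115, 0.189], [0.621, 0.112, 0.19], [0.618, 0.12, 0.189], [0.618, 0.117, 0.191], [0.618, 0.114, 0.193], [0.618, 0.112, 0.191], [0.621, 0.11, 0.178], [0.615, 0.117, 0.191], [0.616, 0.115, 0.19], [0.618, 0.113, 0.177], [0.615, 0.116, 0.176], [0.607, 0.158, 0.189], [0.607, 0.155, 0.19], [0.605, 0.161, 0.188], [0.605, 0.158, 0.187], [0.604, 0.155, 0.192], [0.604, 0.152, 0.191], [0.601,
[... 5099 characters left out ...]
31, 0.179], [0.607, 0.156, 0.173], [0.606, 0.158, 0.173], [0.603, 0.162, 0.173], [0.631, 0.123, 0.174], [0.635, 0.127, 0.179], [0.634, 0.128, 0.179], [0.63, 0.129, 0.176], [0.631, 0.132, 0.177], [0.634, 0.124, 0.174], [0.631, 0.127, 0.173], [0.631, 0.13, 0.174], [0.63, 0.132, 0.174], [0.636, 0.125, 0.173], [0.634, 0.126, 0.172]]
orange [(np.int64(240), np.int64(335), [0.59, 0.164, 0.153]), (np.int64(241), np.int64(335), [0.591, 0.165, 0.151])]
green [249.87096774 332.25806452] [0.62477167 0.16997755 0.15152846]
flange 352 ((611.7927856445312, 136.75686645507812), 44.47348403930664)
knob 95 [192.54736842 268.8       ] [ 0.54856256 -0.02759703  0.20305723] [ 0.55263693 -0.02208698  0.22701984]
```

View pics/c1.png

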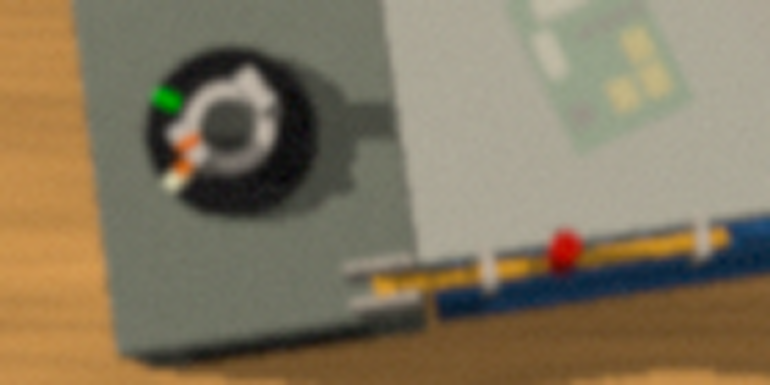

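The crop shows the orange pointer ear lower left of the ring, just past the white mark, with green at its upper left. The knob and the keeper lie along the front edge. The measured q is about 0.07, and the box yaw is 0.158 rad.

```bash
cat >> h.py <<'E'
YAW=np.radians(9.05); BX=np.array([.6589,.01636])
def b2w(x,y,z): c,s=np.cos(YAW),np.sin(YAW); return np.array([BX[0]+c*x-s*y,BX[1]+s*x+c*y,z])
def tool():
    o=get_obs(); M=R.from_euler("xyz",o["orientation"],degrees=True).as_matrix(); return o,M
def togo(P,ang=None):
    "mm along tool axes to reach TCP P; twist rad to have tool y at world angle ang (mod 180)"
    o,M=tool(); d=M.T@(np.array(P)-o["tool_pos"])*1000
    print("tcp",o["tool_pos"].round(4),"tool y deg",np.degrees(np.arctan2(M[1,1],M[0,1])).round(2),"xz",M[2,0].round(4),"F",o["force"].round(1),"open",round(o["opening"]*1000,1),"t",round(o["clock"],2),"j6",o["joint_pos"][5].round(1))
    print("shift mm",d.round(1))
    if ang is not None:
        a=np.degrees(np.arctan2(M[1,1],M[0,1])); e=(ang-a+90)%180-90; print("yaw change deg",e,"twist rad",-np.radians(e))
E
python3 - <<'E'
from h import *
import plant; print([k for k in dir(plant) if k[0]!="_"]); print(globals().get("tcp_to_grasp"))
o,M=tool(); print(M.round(3))
print("hinge",b2w(-.120,-.190,0),"knob",b2w(-.132,-.03,.208),"keeper",b2w(-.132,.04,.135),"collar at",b2w(-.0276,.126,.18))
togo([.612,.1365,.27],90+39.2)
# top-camera ear refinement
P=cloud("top",np.load("top0.npz")["d"]); 
E
```

```text
['PlanningError', 'boxes_of', 'camera_params', 'close_job', 'get_obs', 'snapshot', 'tcp_to_grasp']
0.0188
[[ 0.    -0.387 -0.922]
 [ 0.    -0.922  0.387]
 [-1.    -0.     0.   ]]
hinge [ 0.57028013 -0.19015033  0.        ] knob [ 0.5332621  -0.03402966  0.208     ] keeper [0.52225136 0.03509894 0.135     ] collar at [0.61182424 0.1364501  0.18      ]
tcp [0.2615 0.6223 0.2266] tool y deg -112.79 xz -1.0 F [-0.1 -0.2  0.7] open 87.0 t 1.2 j6 -16.5
shift mm [ -43.4  312.1 -511.3]
yaw change deg 61.98981997619967 twist rad -1.081926461303237
```

```bash
python3 -m pendant '[{"claw":87,"linear":[-4,37,-15.5],"twist":0},{"claw":87,"linear":[-4,37,-15.5],"twist":0},{"claw":87,"linear":[-4,37,-15.5],"twist":0},{"claw":87,"linear":[-4,37,-15.5],"twist":0},{"claw":87,"linear":[-4,37,-15.5],"twist":0},{"claw":87,"linear":[-4,10.6,-36],"twist":0},{"claw":87,"linear":[-4,10.6,-36],"twist":0},{"claw":87,"linear":[-4,10.6,-36],"twist":0},{"claw":87,"linear":[-4,10.6,-36],"twist":0},{"claw":87,"linear":[-4,10.6,-36],"twist":0}]'
python3 -m pendant '[{"claw":87,"linear":[0,10.6,-36],"twist":0},{"claw":87,"linear":[0,10.6,-36],"twist":0},{"claw":87,"linear":[0,10.6,-36],"twist":0},{"claw":87,"linear":[0,10.6,-36],"twist":0},{"claw":87,"linear":[0,10.6,-36],"twist":0},{"claw":87,"linear":[0,10.6,-36],"twist":0},{"claw":87,"linear":[0,10.6,-36],"twist":0},{"claw":87,"linear":[0,0,0],"twist":-0.12},{"claw":87,"linear":[0,0,0],"twist":-0.12},{"claw":87,"linear":[0,0,0],"twist":-0.12}]'
python3 -m pendant '[{"claw":87,"linear":[0,0,0],"twist":-0.12},{"claw":87,"linear":[0,0,0],"twist":-0.12},{"claw":87,"linear":[0,0,0],"twist":-0.12},{"claw":87,"linear":[0,0,0],"twist":-0.12},{"claw":87,"linear":[0,0,0],"twist":-0.12},{"claw":87,"linear":[0,0,0],"twist":-0.12},{"claw":87,"linear":[0,0,0],"twist":0},{"claw":87,"linear":[0,0,0],"twist":0},{"claw":87,"linear":[0,0,0],"twist":0},{"claw":87,"linear":[0,0,0],"twist":0}]'
python3 - <<'E'
from h import *
togo([.612,.1365,.161],129.2)
for n,u,v,z in(("top",274.1,221.8,.187),("top",307.2,215.3,.224),("scene",269,185,.224)):
    c,Rm,t=cam(n); C=-Rm.T@t; r=Rm.T@np.array([(u-c["cx"])/c["fx"],(v-c["cy"])/c["fy"],1]); p=C+r*(z-C[2])/r[2]
    q=p[:2]-BX; print(n,"cam",C.round(3),p.round(4),"box",(q[0]*np.cos(YAW)+q[1]*np.sin(YAW)).round(4),(-q[0]*np.sin(YAW)+q[1]*np.cos(YAW)).round(4))
E
```

```text
clock: 2.03
tool_pos: [0.4077, 0.3018, 0.2674]
orientation: [-100.0, 89.9, 57.2]
force: [0.1, 0.8, 0.9]
opening: 0.0869
clock: 2.87
tool_pos: [0.6108, 0.1361, 0.266]
orientation: [30.1, 90.0, -151.8]
force: [-0.3, 0.7, -0.9]
opening: 0.0871
clock: 3.7
tool_pos: [0.6103, 0.1371, 0.2666]
orientation: [153.6, 90.0, 12.6]
force: [0.2, 0.1, 0.0]
opening: 0.0868
tcp [0.6103 0.1371 0.2666] tool y deg -51.07 xz -1.0 F [0.2 0.1 0. ] open 86.8 t 3.7 j6 98.4
shift mm [105.6   1.5  -1. ]
yaw change deg 0.27414690567934485 twist rad -0.00478476613825891
top cam [0.424 0.017 1.236] [0.5272 0.0564 0.187 ] box -0.1237 0.0603
top cam [0.424 0.017 1.236] [ 0.5412 -0.0306  0.224 ] box -0.1236 -0.0279
scene cam [1.305 0.359 0.709] [ 0.5492 -0.0269  0.224 ] box -0.1151 -0.0255
```

```bash
python3 -m pendant '[{"claw":87,"linear":[35,1.5,-1],"twist":0},{"claw":87,"linear":[35,0,0],"twist":0},{"claw":87,"linear":[25,0,0],"twist":0},{"claw":87,"linear":[10.6,0,0],"twist":0},{"claw":87,"linear":[0,0,0],"twist":0},{"claw":45,"linear":[0,0,0],"twist":0},{"claw":45,"linear":[0,0,0],"twist":0},{"claw":45,"linear":[0,0,0],"twist":0},{"claw":45,"linear":[0,0,0],"twist":0},{"claw":45,"linear":[0,0,0],"twist":0}]'
python3 - <<'E'
from h import *
togo([.612,.1365,.161],129.2)
E
```

```text
clock: 4.53
tool_pos: [0.6125, 0.1368, 0.1622]
orientation: [168.1, 89.9, 27.2]
force: [-0.1, 0.6, 0.3]
opening: 0.0594
tcp [0.6125 0.1368 0.1622] tool y deg -50.92 xz -1.0 F [-0.1  0.6  0.3] open 59.4 t 4.53 j6 98.7
shift mm [ 1.2 -0.1  0.6]
yaw change deg 0.11752104457389123 twist rad -0.0020511291681974183
```

```bash
python3 -m pendant '[{"claw":45,"linear":[0,0,0],"twist":0},{"claw":45,"linear":[0,0,0],"twist":0},{"claw":45,"linear":[0,0,0],"twist":0},{"claw":45,"linear":[0,0,0],"twist":0},{"claw":45,"linear":[0,0,0],"twist":0.1},{"claw":45,"linear":[0,0,0],"twist":0.1},{"claw":45,"linear":[0,0,0],"twist":0.1},{"claw":45,"linear":[0,0,0],"twist":0.1},{"claw":45,"linear":[0,0,0],"twist":0.1},{"claw":45,"linear":[0,0,0],"twist":0.1}]'
python3 - <<'E'
from h import *
togo([.612,.1365,.161],180-115.3); print(get_obs()["moment"])
E
```

```text
clock: 5.37
tool_pos: [0.6121, 0.137, 0.1618]
orientation: [-146.8, 89.9, 37.6]
force: [-2.7, 0.6, 3.2]
opening: 0.0517
tcp [0.6121 0.137  0.1618] tool y deg -85.54 xz -1.0 F [-2.7  0.6  3.2] open 51.7 t 5.37 j6 64.0
shift mm [0.8 0.5 0.1]
yaw change deg -29.757900106333466 twist rad 0.5193733353350897
[0.41490367 0.6865171  0.14370638]
```

Gripped at 51.7 mm, and the collar is turning.

```bash
python3 -m pendant '[{"claw":45,"linear":[0,0,0],"twist":0.1},{"claw":45,"linear":[0,0,0],"twist":0.1},{"claw":45,"linear":[0,0,0],"twist":0.1},{"claw":45,"linear":[0,0,0],"twist":0.1},{"claw":45,"linear":[0,0,0],"twist":0.11},{"claw":45,"linear":[0,0,0],"twist":0},{"claw":45,"linear":[0,0,0],"twist":0},{"claw":45,"linear":[0,0,0],"twist":0},{"claw":45,"linear":[0,0,0],"twist":0},{"claw":45,"linear":[0,0,0],"twist":0}]'
python3 - <<'E'
from h import *
togo([.612,.1365,.161],180-115.3); print(get_obs()["moment"])
E
```

```text
clock: 6.2
tool_pos: [0.612, 0.1365, 0.1618]
orientation: [-150.2, 90.0, 5.6]
force: [-3.6, -0.2, 7.2]
opening: 0.052
tcp [0.612  0.1365 0.1618] tool y deg -114.26 xz -1.0 F [-3.6 -0.2  7.2] open 52.0 t 6.2 j6 35.3
shift mm [ 0.8 -0.  -0. ]
yaw change deg -1.036693341560408 twist rad 0.01809371214373129
[-0.09354082  1.12505077 -0.11866702]
```

```bash
python3 -m pendant '[{"claw":87,"linear":[0,0,0],"twist":0},{"claw":87,"linear":[0,0,0],"twist":0},{"claw":87,"linear":[0,0,0],"twist":0},{"claw":87,"linear":[0,0,0],"twist":0},{"claw":87,"linear":[0,0,0],"twist":0},{"claw":87,"linear":[-20,0,0],"twist":0},{"claw":87,"linear":[-30,0,0],"twist":0},{"claw":87,"linear":[-30,0,0],"twist":0},{"claw":87,"linear":[-30,0,0],"twist":0},{"claw":87,"linear":[0,0,0],"twist":0}]'
python3 - <<'E'
from h import *
togo([.541,-.030,.27],9.05)
E
```

```text
clock: 7.03
tool_pos: [0.6148, 0.1371, 0.278]
orientation: [-139.7, 89.4, 15.9]
force: [1.3, -0.0, 0.7]
opening: 0.087
tcp [0.6148 0.1371 0.278 ] tool y deg -114.44 xz -1.0 F [ 1.3 -0.   0.7] open 87.0 t 7.03 j6 35.1
shift mm [  6.8 182.7  -1.9]
yaw change deg -56.51022958490293 twist rad 0.9862895673144646
```

```bash
python3 -m pendant '[{"claw":87,"linear":[0,36.5,0],"twist":0},{"claw":87,"linear":[0,36.5,0],"twist":0},{"claw":87,"linear":[0,36.5,0],"twist":0},{"claw":87,"linear":[0,36.5,0],"twist":0},{"claw":87,"linear":[0,36.5,-2],"twist":0},{"claw":87,"linear":[0,0,0],"twist":0.11},{"claw":87,"linear":[0,0,0],"twist":0.11},{"claw":87,"linear":[0,0,0],"twist":0.11},{"claw":87,"linear":[0,0,0],"twist":0.11},{"claw":87,"linear":[0,0,0],"twist":0.11}]'
python3 -m pendant '[{"claw":87,"linear":[0,0,0],"twist":0.11},{"claw":87,"linear":[0,0,0],"twist":0.11},{"claw":87,"linear":[0,0,0],"twist":0.11},{"claw":87,"linear":[0,0,0],"twist":0.11},{"claw":87,"linear":[0,0,0],"twist":0},{"claw":87,"linear":[0,0,0],"twist":0},{"claw":87,"linear":[0,0,0],"twist":0},{"claw":87,"linear":[0,0,0],"twist":0},{"claw":87,"linear":[0,0,0],"twist":0},{"claw":87,"linear":[0,0,0],"twist":0}]'
python3 - <<'E'
from h import *
togo([.541,-.030,.1892],9.05)
I=[]
for nm in("top","scene"):
    im,d=snapshot(nm); P=cloud(nm,d); np.savez(nm+"1.npz",im=im,d=d)
    hsv=cv2.cvtColor(im,cv2.COLOR_RGB2HSV)
    kn=(hsv[...,1]>150)&((hsv[...,0]<6)|(hsv[...,0]>174))&(P[...,2]>.17)&(P[...,2]<.23)&(abs(P[...,0]-.55)<.06); print(nm,"knob",kn.sum(),np.argwhere(kn).mean(0),np.median(P[kn],0))
    up=(np.hypot(P[...,0]-.612,P[...,1]-.1365)<.04)&(P[...,2]>.185)&(P[...,2]<.197); q=P[up][:,:2]-[.612,.1365]
    if up.sum()>5:
        A=q[q[:,1]>0].mean(0) if (q[:,1]>0).any() else 0; B=q[q[:,1]<=0].mean(0) if (q[:,1]<=0).any() else 0; dd=A-B; print("ears",up.sum(),A,B,"q",.6-(np.arctan2(-dd[0],dd[1])-YAW))
    u,v=px(nm,[.575,.05,.18]).astype(int); I.append(cv2.resize(im[max(0,v-50):v+50,u-65:u+65],(390,300),interpolation=cv2.INTER_CUBIC))
cv2.imwrite("pics/c2.png",np.hstack(I)[:,:,::-1])
E
```

```text
clock: 7.87
tool_pos: [0.5381, -0.0306, 0.2708]
orientation: [-99.7, 90.0, 23.9]
force: [0.3, -0.0, -0.2]
opening: 0.087
clock: 8.7
tool_pos: [0.5381, -0.0303, 0.271]
orientation: [-106.9, 90.0, -8.0]
force: [-0.6, -0.4, 0.2]
opening: 0.0868
tcp [ 0.5381 -0.0303  0.271 ] tool y deg -171.17 xz -1.0 F [-0.6 -0.4  0.2] open 86.8 t 8.7 j6 -8.8
shift mm [81.8 -2.9 -0.1]
yaw change deg 0.21966137443450862 twist rad -0.003833814223338273
top knob 0 [nan nan] [nan nan nan]
scene knob 94 [192.63829787 268.80851064] [ 0.54807529 -0.02755082  0.2028781 ]
ears 89 [0.00788602 0.02042612] [-0.00817316 -0.01821871] q 1.1517987567793466<stdin>:7: RuntimeWarning: Mean of empty slice.
  ret = um.true_divide(
  return _methods._mean(a, axis=axis, dtype=dtype,
```

View pics/c2.png

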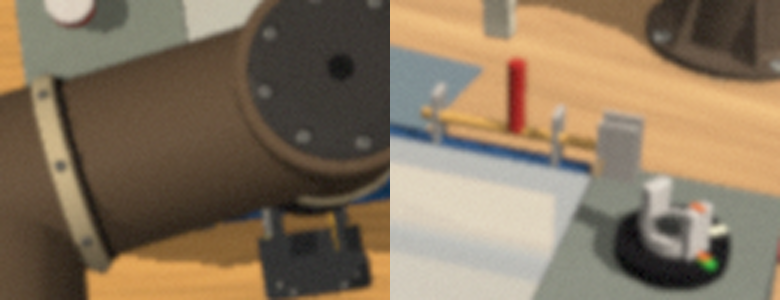

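The left crop is mostly covered by the arm. In the right crop the orange pointer at (700,257) is on the green mark at (708,265), and the red knob at (515,95) stands with the bolt home. The measured q is 1.15–1.18. Next I descend on the knob.

```bash
python3 -m pendant '[{"claw":60,"linear":[25,-2.9,0],"twist":0},{"claw":60,"linear":[25,0,0],"twist":0},{"claw":60,"linear":[20,0,0],"twist":0},{"claw":60,"linear":[11.5,0,0],"twist":0},{"claw":60,"linear":[0,0,0],"twist":0},{"claw":8,"linear":[0,0,0],"twist":0},{"claw":8,"linear":[0,0,0],"twist":0},{"claw":8,"linear":[0,0,0],"twist":0},{"claw":8,"linear":[0,0,0],"twist":0},{"claw":8,"linear":[0,0,0],"twist":0}]'
python3 -m pendant '[{"claw":8,"linear":[0,0,0],"twist":0},{"claw":8,"linear":[0,0,0],"twist":0},{"claw":8,"linear":[0,0,0],"twist":0},{"claw":8,"linear":[0,0,0],"twist":0},{"claw":8,"linear":[0,0,0],"twist":0},{"claw":8,"linear":[0,0,0],"twist":0},{"claw":8,"linear":[0,0,0],"twist":0},{"claw":8,"linear":[0,0,0],"twist":0},{"claw":8,"linear":[0,0,0],"twist":0},{"claw":8,"linear":[0,0,0],"twist":0}]'
python3 - <<'E'
from h import *
togo([.541,-.030,.1892],9.05)
E
```

```text
clock: 9.63
tool_pos: [0.5413, -0.0298, 0.1903]
orientation: [-85.3, 89.9, 13.4]
force: [-0.1, 0.0, 0.8]
opening: 0.0323
clock: 10.47
tool_pos: [0.5422, -0.0297, 0.19]
orientation: [-93.0, 89.9, 5.8]
force: [4.9, 0.2, -0.1]
opening: 0.015
tcp [ 0.5422 -0.0297  0.19  ] tool y deg -171.22 xz -1.0 F [ 4.9  0.2 -0.1] open 15.0 t 10.47 j6 -8.8
shift mm [ 0.8  1.2 -0.1]
yaw change deg 0.26642538999226417 twist rad -0.00465000026627496
```

```bash
python3 -m pendant '[{"claw":8,"linear":[-4,0.5,0],"twist":0},{"claw":8,"linear":[-4,0.5,0],"twist":0},{"claw":8,"linear":[-3,0,0],"twist":0},{"claw":8,"linear":[-2.5,0,0],"twist":0},{"claw":8,"linear":[0,0,0],"twist":0},{"claw":8,"linear":[0,0,0],"twist":0},{"claw":8,"linear":[0,0,0],"twist":0},{"claw":8,"linear":[0,0,0],"twist":0},{"claw":8,"linear":[0,0,0],"twist":0},{"claw":8,"linear":[0,0,0],"twist":0}]'
python3 - <<'E'
from h import *
togo([.541,-.030,.2035],9.05)
im,d=snapshot("scene"); P=cloud("scene",d); print([ (b["xy"],round(b["confidence"],2)) for b in boxes_of("scene","bolt_knob")[:1]])
u,v=px("scene",[.545,.02,.19]).astype(int); cv2.imwrite("pics/c3.png",cv2.resize(im[v-40:v+40,u-60:u+60],(720,480),interpolation=cv2.INTER_CUBIC)[:,:,::-1])
E
```

```text
clock: 11.3
tool_pos: [0.5421, -0.0295, 0.2038]
orientation: [-89.3, 89.8, 9.5]
force: [7.7, 0.4, -0.6]
opening: 0.0152
tcp [ 0.5421 -0.0295  0.2038] tool y deg -171.2 xz -1.0 F [ 7.7  0.4 -0.6] open 15.2 t 11.3 j6 -8.8
shift mm [ 0.3  1.2 -0.3]
yaw change deg 0.25401006240019797 twist rad -0.004433311922079705
[([267.1, 198.1], 0.77)]
```

View pics/c3.png

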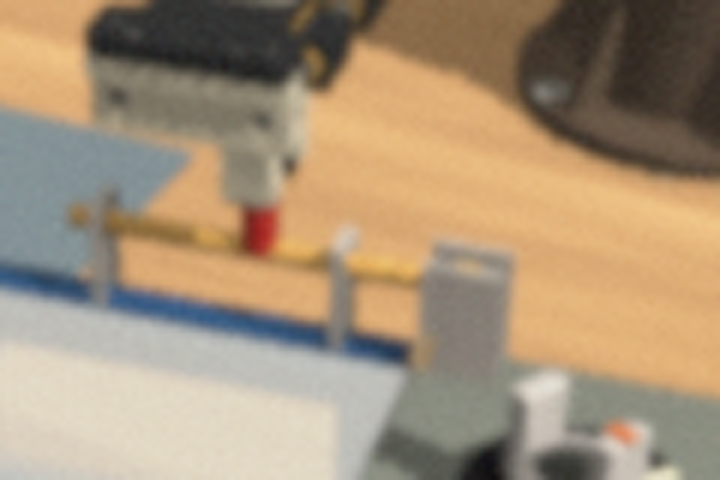

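The bolt rod at (220,235) now sits high in the straps and the fingers hold the red knob, so it is lifted. Next I draw it.

```bash
python3 -m pendant '[{"claw":8,"linear":[0,-1.5,0],"twist":0},{"claw":8,"linear":[0,0,-5],"twist":0},{"claw":8,"linear":[0,0,-5],"twist":0},{"claw":8,"linear":[0,0,-5],"twist":0},{"claw":8,"linear":[0,0,-5],"twist":0},{"claw":8,"linear":[0,0,-5],"twist":0},{"claw":8,"linear":[0,0,-5],"twist":0},{"claw":8,"linear":[0,0,-3],"twist":0},{"claw":8,"linear":[0,0,0],"twist":0},{"claw":8,"linear":[0,0,0],"twist":0}]'
python3 - <<'E'
from h import *
togo([.541,-.030,.2035],9.05)
im,d=snapshot("scene")
u,v=px("scene",[.545,.02,.19]).astype(int); cv2.imwrite("pics/c4.png",cv2.resize(im[v-40:v+40,u-60:u+60],(720,480),interpolation=cv2.INTER_CUBIC)[:,:,::-1])
E
```

```text
clock: 12.23
tool_pos: [0.5463, -0.063, 0.2028]
orientation: [129.4, 90.0, -131.8]
force: [2.5, -1.2, -1.9]
opening: 0.0153
tcp [ 0.5463 -0.063   0.2028] tool y deg -171.26 xz -1.0 F [ 2.5 -1.2 -1.9] open 15.3 t 12.23 j6 -5.1
shift mm [-0.7  0.2 33.4]
yaw change deg 0.31109864896052386 twist rad -0.005429695722867176
```

View pics/c4.png

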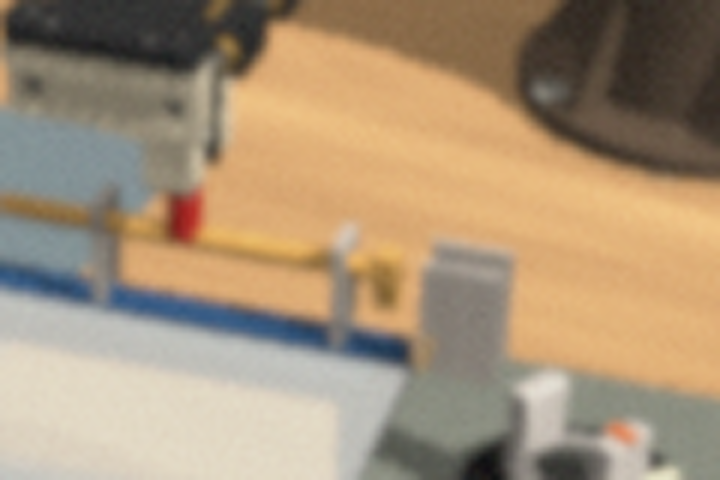

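The head at (385,275) is now clear of the keeper at (465,310), and the bolt is drawn about 33 mm. Next I swing the hatch on its arc.

```bash
python3 -m pendant '[{"claw":8,"linear":[0,3.9,-0.4],"twist":-0.031},{"claw":8,"linear":[0,3.9,-0.4],"twist":-0.031},{"claw":8,"linear":[0,3.9,-0.4],"twist":-0.031},{"claw":8,"linear":[0,3.9,-0.4],"twist":-0.031},{"claw":8,"linear":[0,3.9,-0.4],"twist":-0.031},{"claw":8,"linear":[0,3.9,-0.4],"twist":-0.031},{"claw":8,"linear":[0,3.9,-0.4],"twist":-0.031},{"claw":8,"linear":[0,3.9,-0.4],"twist":-0.031},{"claw":8,"linear":[0,3.9,-0.4],"twist":-0.031},{"claw":8,"linear":[0,3.9,-0.4],"twist":-0.031}]'
python3 -m pendant '[{"claw":8,"linear":[0,0,0],"twist":0},{"claw":8,"linear":[0,0,0],"twist":0},{"claw":8,"linear":[0,0,0],"twist":0},{"claw":8,"linear":[0,0,0],"twist":0},{"claw":8,"linear":[0,0,0],"twist":0},{"claw":8,"linear":[0,0,0],"twist":0},{"claw":8,"linear":[0,0,0],"twist":0},{"claw":8,"linear":[0,0,0],"twist":0},{"claw":8,"linear":[0,0,0],"twist":0},{"claw":8,"linear":[0,0,0],"twist":0}]'
python3 - <<'E'
from h import *
togo([.510,-.0786,.203],26.8)
im,d=snapshot("scene"); P=cloud("scene",d)
hsv=cv2.cvtColor(im,cv2.COLOR_RGB2HSV)
up=(np.hypot(P[...,0]-.612,P[...,1]-.1365)<.04)&(P[...,2]>.185)&(P[...,2]<.197); q=P[up][:,:2]-[.612,.1365]
dd=q[q[:,1]>0].mean(0)-q[q[:,1]<=0].mean(0); print("collar",.6-(np.arctan2(-dd[0],dd[1])-YAW))
m=(hsv[...,0]>10)&(hsv[...,0]<30)&(hsv[...,1]>120)&(P[...,2]>.155)&(P[...,2]<.19)&(P[...,0]>.4)&(P[...,0]<.58)&(abs(P[...,1]+.05)<.13); X=P[m][:,:2]
if len(X)>5: l=cv2.fitLine(X.astype(np.float32),cv2.DIST_HUBER,0,.01,.01).ravel(); print("rod",m.sum(),l,"swing",np.arctan(-l[0]/l[1])-YAW)
u,v=px("scene",[.56,.03,.17]).astype(int); cv2.imwrite("pics/c5.png",cv2.resize(im[v-60:v+60,u-85:u+75],(800,600),interpolation=cv2.INTER_CUBIC)[:,:,::-1])
E
```

```text
clock: 13.12
tool_pos: [0.5103, -0.0775, 0.2031]
orientation: [-136.8, 90.0, -20.2]
force: [2.1, 0.2, -1.4]
opening: 0.0149
clock: 13.95
tool_pos: [0.5104, -0.0774, 0.2029]
orientation: [26.9, 90.0, 143.4]
force: [1.2, 2.0, -1.2]
opening: 0.0153
tcp [ 0.5104 -0.0774  0.2029] tool y deg -153.48 xz -1.0 F [ 1.2  2.  -1.2] open 15.3 t 13.95 j6 13.3
shift mm [-0.1  0.9 -0.9]
yaw change deg 0.27530026851195544 twist rad -0.004804896117158093
collar 1.158751650555637
rod 188 [ 0.4572412  -0.8893427   0.4927887  -0.03753725] swing 0.3169383520132082
```

View pics/c5.png

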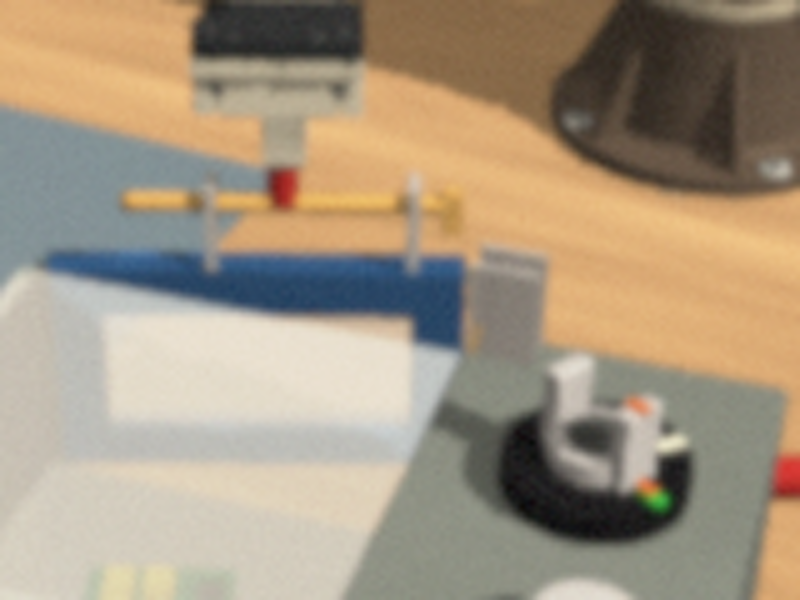

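The blue hatch (460,300) stands open, swung about 0.32 rad. The bolt is drawn with its head at (452,210), the knob is held at (283,185), and the orange pointer is on green (655,495). I'm handing in.

```bash
python3 -c "
from plant import *
print(close_job()); print(get_obs()['clock'])"
```

```text
the job is handed in; nothing more can be done
None
the job is handed in; nothing more can be done
```

I handed the job in at about 14 s of the 48 s allowed; no verdict was reported. The collar is on its locked mark, the bolt is lifted over the lip and drawn, and the gripper is holding the hatch open by the knob.

**Last checks, just before hand-in:**
- **Collar:** about 1.16 rad from the camera and about 1.18 rad from the tool angle. The allowed band is 1.07–1.33, and the picture shows orange on green.
- **Bolt:** drawn about 33 mm, judging by how far the tool travelled. The head is visibly clear of the keeper.
- **Hatch:** 0.317 rad from fitting the bolt rod in the picture, and about 0.31 rad from the tool's motion. The tool pose was steady over the last second.
- **Grip:** the fingers are closed on the knob at 15.3 mm.

**Disagreements and gaps:**
- The box fit put the knob and keeper about 8 mm nearer the robot in x than the direct camera measurements did. I used the direct measurement of the knob, and the grip confirmed it.
- The side force on the tool reached about 8 N while lifting the bolt and fell to about 2.5 N after a small correction.
- I did not measure the bystanders again at the end. I felt no unexpected contact during the moves.

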